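Gauge the microscope camera sleeves

TASK

Of the three look-alike camera sleeves on the black rubber mat only one has the right spacer inside: find it by sliding them down over the steel gauge pin, where it alone goes fully home and drives the stiff orange collar right down to the base; the others come to a hard stop 16 mm early, and must not be rammed or forced. Leave the sleeve that fits pressed fully home on the gauge, and stand the two that do not upright in the red tray. Do not knock a sleeve over, and leave the other things on the bench where they are.

Things in the scene. Friction and masses are not known exactly. Their poses are not given: they have to be found in the camera images.
- sleeve_a: one of three camera sleeves that look exactly alike: upright tube, 47 mm in outer diameter, 90 mm tall, black with a bright aluminium end at top and bottom, 0.17 to 0.27 kg; flat closed top, mouth of 31 mm diameter below. Origin: centre of its underside; z up its axis. A captive spacer inside, unseen and not told by weight, decides the fit; exactly one of the three fits, a different one each time
- sleeve_b: another of three camera sleeves that look exactly alike: upright tube, 47 mm in outer diameter, 90 mm tall, black with a bright aluminium end at top and bottom, 0.17 to 0.27 kg; flat closed top, mouth of 31 mm diameter below. Origin: centre of its underside; z up its axis. A captive spacer inside, unseen and not told by weight, decides the fit; exactly one of the three fits, a different one each time
- sleeve_c: the last of three camera sleeves that look exactly alike: upright tube, 47 mm in outer diameter, 90 mm tall, black with a bright aluminium end at top and bottom, 0.17 to 0.27 kg; flat closed top, mouth of 31 mm diameter below. Origin: centre of its underside; z up its axis. A captive spacer inside, unseen and not told by weight, decides the fit; exactly one of the three fits, a different one each time
- gauge: fit gauge, fixed: grey base plate 100 x 100 x 14 mm with an upright steel pin, 28 mm in diameter, in its middle (the last 8 mm taper to 20 mm). Origin: centre of the plate's underside, on the bench; z up along the pin. Not to be pressed or knocked with over 60 N: a sleeve that meets its hard stop at 25 mm/s knocks with about 40 N
- pin_top (a point): centre of the gauge pin's top end, 84 mm above the bench
- home_seat (a point): point on the pin's axis at the height of the collar's top face when the collar is right down, 20 mm above the bench and 64 mm below the pin top: the underside of the sleeve that fits is here when fully home (4 mm of play left over the pin); in the other two the pin hits the spacer, a rigid stop, with the underside still 16 mm above this
- collar (a joint): orange collar around the gauge pin (outer diameter 60 mm, 6 mm thick): how far it has been pushed down, 0 (its top 20 mm above home_seat) to 0.020 m (right down). It slides against about 6 N of friction and stays where it is left; a sleeve's own weight does not move it
- tray: red plastic tray, fixed, open on top, 150 mm (x) x 250 mm (y), walls 4 mm thick and 24 mm high. Origin: centre of its underside; x and y along its sides
- tray_in (a point): centre of the tray's inner floor, 4 mm above the bench; axes as the tray
- mat: black rubber mat, fixed, 150 mm (x) x 270 mm (y), 4 mm thick, on which the sleeves stand in a row along its y, about 85 mm apart, and the ring nut lies. Mat and tray lie to the left and right of the gauge, and may be swapped. Origin: centre of its underside
- screwdriver: bystander: screwdriver, 150 mm, lying on the bench nearer the robot than the gauge; leave alone. Origin near its middle, x along it
- eyepiece: bystander: black eyepiece, 42 mm in diameter, 70 mm tall, standing; leave alone. Origin under its centre
- jar: bystander: amber jar, 56 mm in diameter, 75 mm tall; leave alone. Origin under its centre
- objective: bystander: brass microscope objective, 34 mm in diameter, 52 mm tall, standing; leave alone. Origin under its centre
- dish: bystander: white shallow dish, 90 mm in diameter, 16 mm tall; leave alone. Origin under its centre
- ring_nut: bystander: brass ring nut, 44 mm in diameter, 14 mm tall, lying on the mat 60 to 80 mm from the row of sleeves on the mat's -x side; leave alone. Origin under its centre
Things that resemble listed ones, but are neither listed nor needed, are in the scene too. What is shaped like the sleeve_c but turquoise is not meant. Leave any blue look-alike of the sleeve_a alone.

How it is judged:
By the outcome, as a careful person would: the job done as asked, in the order asked, and still so for the second after the job is handed in, with the robot touching nothing.
It also fails if it takes over 72 s, if anything falls off the work surface, if the arm or the gripper's body presses on something with over 40 N, if the wrist force passes 120 N, or if a joint passes its speed limit or range.

ROBOT

A 7-joint arm with a two-finger parallel gripper is mounted at the origin on the work surface. World frame = base frame: x ahead of the robot, y to its left, z up, the work surface at z = 0. Lengths are in m, angles in rad, forces in N, time in s.
With the tool pointing down it reaches from about 0.4 to 0.85 m from the base axis. Payload 4.5 kg.
Tool frame: the origin (TCP) lies midway between the tips of the shut fingers; the grasp point (between the pads) lies 19 mm behind it; z points along the fingers, y is the line along which they close (so a half turn about z gives the same grasp; the last joint's range is limited). The gripper opens to 85 mm and grips with 20 to 120 N. Pads are 22 mm wide; open, the fingers measure 114 mm over their backs; the gripper's body (76 mm by 85 mm) begins 54 mm behind the grasp point. The pads swing forward as they close: fully open they stand 13 mm farther back than shut.
Start: joints at [-1.205, 0.689, -0.195, 1.565, 0.157, 0.902, -0.215], TCP at [0.204, 0.591, 0.231] pointing down, gripper open.
Joint ranges: [-3.01, 3.01], [-0.46, 2.08], [-1.47, 1.51], [0.13, 2.56], [-1, 4.14], [0.04, 2.09], [-2.66, 2.66]. Speed limits (rad/s): [2.57, 2.57, 3.14, 3.14, 3.14, 3.14, 3.14].

INTERFACE

Orientations are given as [roll, pitch, yaw] about the fixed x, y, z axes, in that order (R = Rz(yaw) Ry(pitch) Rx(roll)).
In Python, from bench import sensors, viewer, job, finder gives the robot as it stands.
- The arm moves only by the tool arm_command, never from a script. Its argument "targets" is a list of rows, each a list of 3 entries, a list of its own where there are three numbers: the finger opening in mm, from 0 to 85.4, then the shift along the world's x, y, z in units of 25 mm (1.0 is 25 mm), then the turn about the world's z in rad. In form: [[claw, [x, y, z], turn], ...]. A call has 1 to 5 rows; each row shifts and turns the commanded pose from where the row before left it; what a row does not reach is not made up. A row lasts 1/12 s, in which the tool goes at most 41.7 mm and 7.16 degrees, less where a joint would pass 70% of its speed; a pose out of reach is approached as far as the arm can. A call is refused whole if a number of a shift passes 1 or a number of a turn 0.125, either way. A call with a gripper value outside its range is refused whole. The fingers move at their own pace and stop on an object; "grip_force" is the grip in N (left out, the last holds). Time passes only in rows, so rows that do not move let the fingers close. It gives the time, the measured TCP pose, the force, the opening and the grip force at its end, in the units of the state.
- sensors.sense(): the state, without advancing time (a new reading comes with each control period).
- viewer.snapshot(name): name is "scene" or "top"; returns a dict with "img" (384x512x3 uint8, blue, green, red), "camera_matrix" (3x3 intrinsics, pixels), "R" (3x3) and "t" (3): a world point X has camera coordinates R X + t. Camera axes: x right, y down, z forward; pixel columns grow to the right and rows downward; lengths in m; the calibration is good to about 2 mm. A picture is of the moment at which its call begins. There is no depth.
- job.finish_job(): hands the job in; it is judged then, once.
Trained networks look in a picture, given as the dict that the camera call returned (one of the last four; its "shot" number tells which), for a name from the list of things; names that differ only in an ending like _2 or _b are one class to them, and where a whole thing is asked for, a point or a joint stands for the part that bears it (a point fixed in the world has none). Each returns a list of dicts, best first, with "confidence" (0 to 1); they miss things now and then, are a little off and sometimes report something else, mostly with a low value. They report only what shows in the picture. A call takes as long as a camera call. They do not tell look-alikes from the thing itself.
- finder.search_frame(picture, query): "uv" ([column, row] in pixels, amid what is visible of it).
The state is a dict: "t": time; "joints": joint angles; "joint_velocities": joint speeds; "tau": joint torques, N m; "eef_pos": TCP position; "ee_rot": TCP orientation; "wrist_force": force on the tool from outside, world axes, zero at the start; "torque": the same for the moment, N m; "width": finger opening in m; "finger_force": force on a finger pad.
Only numpy, scipy, OpenCV 4.12 (cv2) and the standard library are available. Lean on these libraries where they do the work, as an engineer would, in place of code of your own. Each camera call takes 0.05 s, during which the arm holds its last target. There are 200 camera calls.

## Working session

There is one attempt and no reset: what is moved stays moved. The work goes in short steps, Python scripts to look and compute and a tool call to move; the robot and the scene stay as the last step left them, time stands still between calls to the robot, and variables do not carry over. Pictures are saved under pics/ and viewed, at most 10 in all, crops included, and the job is handed in when it is done.

Besides the shell and the picture viewer there is one more tool, called after "Call:" in YAML: its name, and indented under it one key for each argument. arm_command: Moves the arm, as the interface text tells. Its arguments: {"type":"object","properties":{"targets":{"type":"array"},"grip_force":{"type":"number"}},"required":["targets"]}

```bash
mkdir -p pics
cat > h.py <<'E'
import numpy as np, cv2
from bench import sensors, viewer, job, finder
def P(s): return np.array(s["camera_matrix"])@np.c_[np.array(s["R"]),np.array(s["t"])]
def ray(s,uv,z):
    R=np.array(s["R"]);t=np.array(s["t"]);c=-R.T@t
    d=R.T@np.linalg.inv(s["camera_matrix"])@np.array([uv[0],uv[1],1.]);return c+d*(z-c[2])/d[2]
def tri(s1,a,s2,b):
    return (lambda X:X[:3,0]/X[3,0])(cv2.triangulatePoints(P(s1),P(s2),np.array(a,float).reshape(2,1),np.array(b,float).reshape(2,1)))
def proj(s,X):
    p=P(s)@np.r_[X,1];return p[:2]/p[2]
E
python3 - <<'E'
from h import *
for n in("scene","top"):
    s=viewer.snapshot(n);cv2.imwrite(f"pics/{n}0.png",cv2.resize(s["img"],(800,600)));np.save(f"pics/{n}0.npy",s,allow_pickle=True)
    print(n,(-np.array(s["R"]).T@s["t"]).round(3))
    for q in("sleeve_a","gauge","collar","tray","mat","ring_nut"):
        print(q,[(np.round(d["uv"]).tolist(),round(d["confidence"],2)) for d in finder.search_frame(s,q)])
print({k:np.round(v,3).tolist() for k,v in sensors.sense().items()})
E
```

```text
scene [0.952 0.682 0.794]
sleeve_a [([214.0, 141.0], 0.92), ([273.0, 160.0], 0.91), ([243.0, 178.0], 0.88), ([257.0, 145.0], 0.83), ([228.0, 155.0], 0.74), ([245.0, 132.0], 0.61)]
gauge [([244.0, 221.0], 0.58)]
collar [([246.0, 219.0], 0.65), ([264.0, 165.0], 0.64)]
tray [([345.0, 279.0], 0.83)]
mat [([261.0, 166.0], 0.93)]
ring_nut [([189.0, 160.0], 0.62), ([269.0, 143.0], 0.37)]
top [ 0.395 -0.006  0.968]
sleeve_a [([359.0, 192.0], 0.92), ([402.0, 240.0], 0.91), ([403.0, 196.0], 0.9), ([366.0, 243.0], 0.79), ([329.0, 238.0], 0.69), ([310.0, 191.0], 0.67)]
gauge [([253.0, 172.0], 0.56)]
collar [([252.0, 178.0], 0.75)]
tray [([145.0, 221.0], 0.78), ([139.0, 119.0], 0.45), ([256.0, 175.0], 0.28), ([261.0, 178.0], 0.15)]
mat [([359.0, 255.0], 0.95)]
ring_nut [([326.0, 242.0], 0.72), ([380.0, 271.0], 0.58)]
{'t': 0.7, 'joints': [-1.205, 0.689, -0.195, 1.565, 0.157, 0.902, -0.215], 'joint_velocities': [-0.0, -0.001, -0.0, -0.0, 0.0, 0.0, -0.001], 'tau': [0.0, -53.942, -1.267, -15.885, 0.01, 0.001, 0.0], 'eef_pos': [0.204, 0.591, 0.231], 'ee_rot': [3.141, -0.0, 2.81], 'wrist_force': [0.846, 0.149, 0.119], 'torque': [0.028, 0.022, -0.02], 'finger_force': 0.0, 'width': 0.086}
```

View pics/scene0.png

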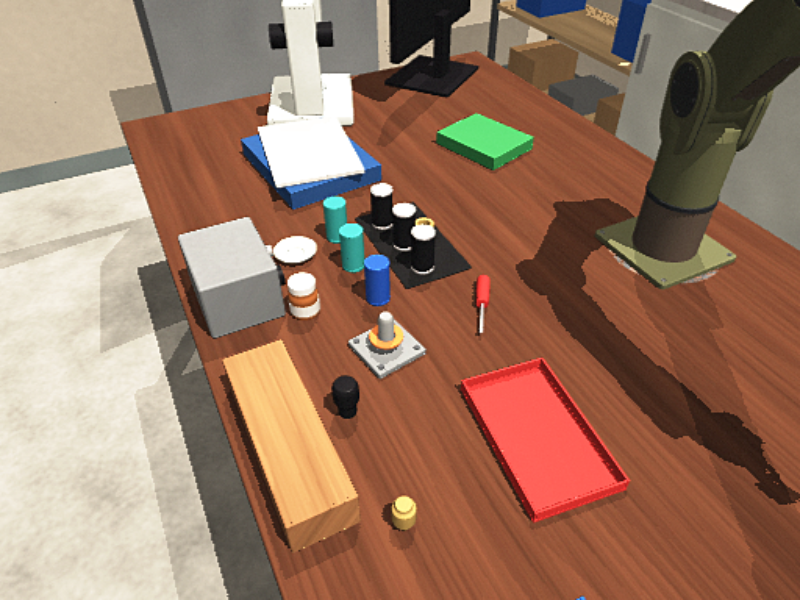

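View pics/top0.png

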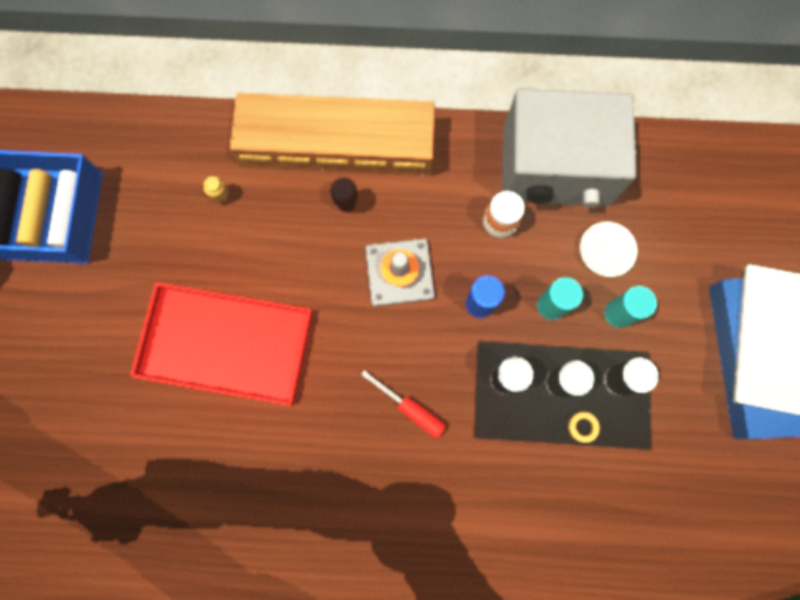

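The scene view shows three black/white sleeves at (382,190), (404,211), (424,232), with the gauge pin at (386,318) and the red tray at (543,437). The top view has the sleeves at (516,374), (576,377), (640,375), the gauge at (400,265) and the tray at (222,343), all in 800×600 pixels. The turquoise and blue look-alikes stand on the +x side of the row.

Run:
```python
from h import *
S={n:np.load(f"pics/{n}0.npy",allow_pickle=True).item() for n in("scene","top")}
def blob(s,uv,mask,r=16):
    u,v=(np.array(uv)/1.5625).round().astype(int)
    m=np.zeros(mask.shape,np.uint8);m[v-r:v+r,u-r:u+r]=mask[v-r:v+r,u-r:u+r]
    n,l,st,c=cv2.connectedComponentsWithStats(m)
    k=l[v,u] or 1+np.argmax(st[1:,4]); 
    cn=cv2.findContours((l==k).astype(np.uint8),cv2.RETR_EXTERNAL,cv2.CHAIN_APPROX_NONE)[0][0]
    return np.array(cv2.fitEllipse(cn)[0]),st[k]
m={n:(s["img"].min(2)>165).astype(np.uint8) for n,s in S.items()}
for a,b in(((424,232),(516,374)),((404,211),(576,377)),((382,190),(640,375))):
    p,sp=blob(S["scene"],a,m["scene"]);q,sq=blob(S["top"],b,m["top"])
    print("sleeve",p.round(1),q.round(1),sp[2:],sq[2:],tri(S["scene"],p,S["top"],q).round(4),ray(S["top"],q,.094).round(4),ray(S["scene"],p,.094).round(4))
# collar, tray
for n,uv in(("top",(400,265)),("scene",(386,335))):
    h=cv2.cvtColor(S[n]["img"],cv2.COLOR_BGR2HSV)
    o=((h[...,0]>10)&(h[...,0]<25)&(h[...,1]>170)&(h[...,2]>130)).astype(np.uint8)
    q,st=blob(S[n],uv,o); print("collar",n,q.round(1),st,ray(S[n],q,.04).round(4),ray(S[n],q,.037).round(4))
    r=(((h[...,0]<5)|(h[...,0]>175))&(h[...,1]>180)&(h[...,2]>90)).astype(np.uint8)
    c=max(cv2.findContours(r,0,1)[0],key=cv2.contourArea); b=cv2.approxPolyDP(c,6,True)[:,0]
    print("tray",n,[(x.tolist(),ray(S[n],x,.024).round(3)[:2].tolist()) for x in b])
    u,v=(np.array(uv)/1.5625).astype(int)
    k=S[n]["img"][v-30:v+25,u-28:u+28]; cv2.imwrite(f"pics/g_{n}.png",cv2.resize(k,None,fx=7,fy=7,interpolation=cv2.INTER_CUBIC)); print(n,"crop origin",u-28,v-30)
a=cv2.imread("pics/g_top.png");b=cv2.imread("pics/g_scene.png");cv2.imwrite("pics/g.png",np.hstack([a,b]))
```

```text
sleeve [270.4 148. ] [329.6 239.1] [ 16  11 122] [ 22  22 381] [ 0.4863 -0.1695  0.0922] [ 0.4857 -0.1688  0.094 ] [ 0.4879 -0.1678  0.094 ]
sleeve [258.2 133.9] [368.6 241.7] [ 15   9 108] [ 22  22 384] [ 0.4851 -0.2553  0.0921] [ 0.4846 -0.2545  0.094 ] [ 0.4866 -0.2531  0.094 ]
sleeve [243.9 120.8] [409.6 239.6] [15  9 94] [ 22  22 388] [ 0.4938 -0.3451  0.093 ] [ 0.4936 -0.3447  0.094 ] [ 0.4945 -0.3436  0.094 ]
collar top [260.8 170.5] [257 163  11  15  66] [ 0.6493 -0.0102  0.04  ] [ 0.6501 -0.0102  0.037 ]
tray top [([99, 181], [0.607, 0.387]), ([85, 241], [0.459, 0.4]), ([187, 258], [0.431, 0.154]), ([199, 198], [0.577, 0.137])]
top crop origin 228 139
collar scene [239.7 210.9] [238 208   4   7  12] [ 0.6626 -0.0151  0.04  ] [ 0.6614 -0.0178  0.037 ]
tray scene [([347, 229], [0.432, 0.16]), ([294, 249], [0.591, 0.155]), ([341, 334], [0.619, 0.395]), ([402, 308], [0.464, 0.405])]
scene crop origin 219 184
```

View pics/g.png

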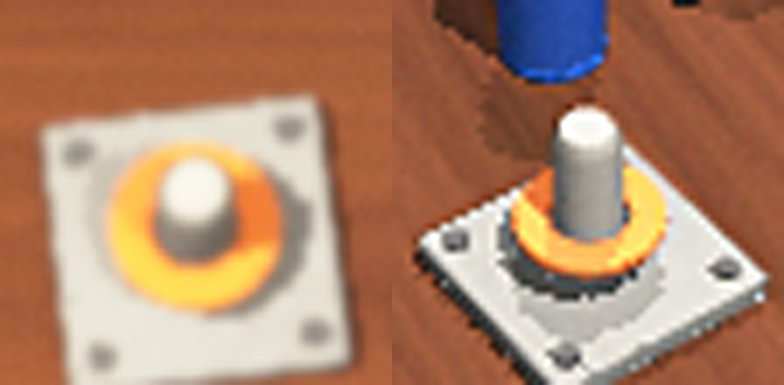

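The left half shows the pin top at about (196,186) and the collar's outline centre at about (193,227). In the right half the pin top is at about (587,126) and the collar at (588,213). Next I'll triangulate the gauge.

Run:
```python
from h import *
S={n:np.load(f"pics/{n}0.npy",allow_pickle=True).item() for n in("scene","top")}
t,s=S["top"],S["scene"]
print("pin",tri(s,(246.4,201.6),t,(255.6,165.1)).round(4),ray(t,(255.6,165.1),.084).round(4),ray(s,(246.4,201.6),.084).round(4))
print("col",ray(t,(255.1,171),.038).round(4),ray(s,(246.6,214),.04).round(4))
# plate corners in top crop (plate top z=.014): 
c=[(42,128),(316,95),(352,368)];w=[ray(t,((x+.5)/7-.5+228,(y+.5)/7-.5+139),.014)[:2].round(4) for x,y in c];print("plate",w,(w[0]+w[2])/2)
for a,b in(((347,229),(187,258)),((294,249),(199,198)),((341,334),(99,181)),((402,308),(85,241))): print("tray",tri(s,a,t,b).round(3))
for n,uv in(("blue",(487,284)),("turq",(567,291)),("turq2",(638,300)),("jar",(508,206))): print(n,ray(t,np.array(uv)/1.5625,.09).round(3))
print("nut",ray(t,np.array((584,427))/1.5625,.018).round(3))
```

```text
pin [0.6496 0.0027 0.0844] [0.6497 0.0027 0.084 ] [0.6495 0.0023 0.084 ]
col [0.6479 0.0037 0.038 ] [0.6509 0.0042 0.04  ]
plate [array([0.6886, 0.06  ]), array([ 0.7059, -0.0381]), array([ 0.6058, -0.0548])] [0.6472 0.0026]
tray [0.43  0.156 0.019]
tray [0.581 0.14  0.002]
tray [0.611 0.391 0.01 ]
tray [0.459 0.403 0.017]
blue [ 0.615 -0.127  0.09 ]
turq [ 0.61  -0.244  0.09 ]
turq2 [ 0.602 -0.347  0.09 ]
jar [ 0.737 -0.157  0.09 ]
nut [ 0.419 -0.287  0.018]
```

Call:
arm_command:
  targets:
    - [75, [0.2, -1, 0], -0.124]
    - [75, [0.2, -1, 0], -0.124]
    - [75, [0.2, -1, 0], -0.124]
    - [75, [0.2, -1, 0], -0.124]
    - [75, [0.2, -1, 0], -0.124]
  grip_force: 40

```text
t: 1.12
eef_pos: [0.2288, 0.4649, 0.2315]
ee_rot: [3.141, -0.0, 2.184]
wrist_force: [0.1, 0.8, 0.2]
width: 0.0751
finger_force: 0.0
```

Call:
arm_command:
  targets:
    - [75, [0.9, -1, 0], -0.1225]
    - [75, [0.9, -1, 0], -0.1225]
    - [75, [0.9, -1, 0], -0.1225]
    - [75, [0.9, -1, 0], -0.1225]
    - [75, [0.9, -1, 0], -0.1225]

```text
t: 1.53
eef_pos: [0.342, 0.3399, 0.2316]
ee_rot: [3.141, -0.001, 1.572]
wrist_force: [0.8, 0.0, 0.1]
width: 0.0748
finger_force: 0.0
```

Call:
arm_command:
  targets:
    - [75, [0.9, -1, 0], 0]
    - [75, [0.9, -1, 0], 0]
    - [75, [0.9, -1, 0], 0]
    - [75, [0.9, -1, 0], 0]
    - [75, [0.9, -1, 0], 0]

```text
t: 1.95
eef_pos: [0.4546, 0.2148, 0.2315]
ee_rot: [3.141, -0.0, 1.578]
wrist_force: [-0.2, 0.0, -0.7]
width: 0.0748
finger_force: 0.0
```

Call:
arm_command:
  targets:
    - [75, [0.2, -1, 0], 0]
    - [75, [0.2, -1, 0], 0]
    - [75, [0.2, -1, 0], 0]
    - [75, [0.2, -1, 0], 0]
    - [75, [0.2, -1, 0], 0]

```text
t: 2.37
eef_pos: [0.4788, 0.0898, 0.2315]
ee_rot: [3.141, -0.0, 1.578]
wrist_force: [-0.0, -0.9, 0.1]
width: 0.0754
finger_force: 0.0
```

Call:
arm_command:
  targets:
    - [75, [0, -1, 0], 0]
    - [75, [0, -1, 0], 0]
    - [75, [0, -1, 0], 0]
    - [75, [0, -1, -0.3], 0]
    - [75, [0, -1, -0.3], 0]

```text
t: 2.78
eef_pos: [0.4791, -0.0351, 0.2166]
ee_rot: [3.14, -0.0, 1.578]
wrist_force: [1.1, -0.8, 0.0]
width: 0.075
finger_force: 0.0
```

Call:
arm_command:
  targets:
    - [75, [0.08, -1, -0.3], -0.007]
    - [75, [0.08, -1, -0.3], 0]
    - [75, [0.06, -1, -0.3], 0]
    - [75, [0.06, -1, -0.3], 0]
    - [75, [0, -1, -0.3], 0]

```text
t: 3.2
eef_pos: [0.4861, -0.1603, 0.1786]
ee_rot: [3.14, 0.0, 1.571]
wrist_force: [0.2, 0.2, -0.5]
width: 0.0749
finger_force: 0.0
```

Call:
arm_command:
  targets:
    - [75, [0, -0.36, 0], 0]
    - [75, [0, 0, -0.5], 0]
    - [75, [0, 0, -0.5], 0]
    - [75, [0, 0, 0], 0]

```text
t: 3.53
eef_pos: [0.4846, -0.1672, 0.1525]
ee_rot: [-3.139, -0.001, 1.571]
wrist_force: [-0.7, 0.9, 0.5]
width: 0.075
finger_force: 0.0
```

Run:
```python
from h import *
s=viewer.snapshot("top");t=viewer.snapshot("scene")
cv2.imwrite("pics/a1.png",np.hstack([cv2.resize(s["img"][150:300,250:450],(400,300)),cv2.resize(t["img"][50:200,180:380],(400,300))]))
print(sensors.sense()["eef_pos"])
```

```text
[ 0.48565655 -0.1673326   0.15401262]
```

View pics/a1.png

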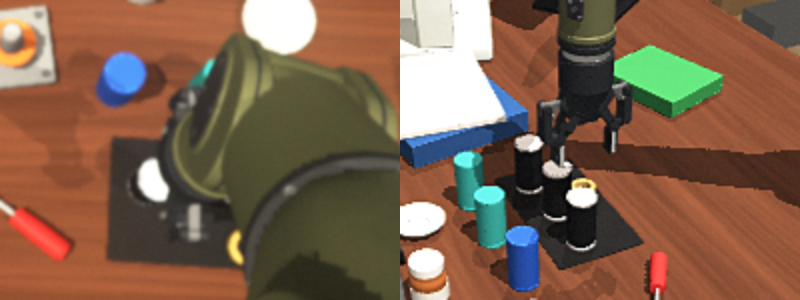

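The top view shows sleeve 1's top at (155,180) with the hand to its right. The scene view shows the hand above and behind sleeve 1 at (581,195). I'll check by projection whether this is only parallax.

Run:
```python
from h import *
s=np.load("pics/scene0.npy",allow_pickle=True).item();t=np.load("pics/top0.npy",allow_pickle=True).item()
for z in(.154,.2,.25,.3):
    X=[.4857,-.1673,z];print(z,(proj(t,X)-[250,150])*2,(proj(s,X)-[180,50])*2+[400,0])
```

```text
0.154 [168.70068333 172.72380976] [582.95971677 162.50421342]
0.2 [178.1365971  167.95551148] [583.54194606 135.32979741]
0.25 [189.732083   162.09590565] [584.21224617 104.04484808]
0.3 [203.01958508 155.38126467] [584.92516947  70.77054435]
```

Parallax only: the fingertip midpoint matches the projection. Descending to grasp.

Call:
arm_command:
  targets:
    - [75, [0, -0.06, -0.9], 0]
    - [75, [0, 0, -0.9], 0]
    - [75, [0, 0, -0.9], 0]
    - [75, [0, 0, -0.9], 0]
    - [75, [0, 0, -0.5], 0]

```text
t: 4.05
eef_pos: [0.4857, -0.1688, 0.0503]
ee_rot: [-3.141, -0.0, 1.571]
wrist_force: [0.3, 0.6, 0.2]
width: 0.0753
finger_force: 0.0
```

Call:
arm_command:
  targets:
    - [75, [0, 0, 0], 0]
    - [46, [0, 0, 0], 0]
    - [40, [0, 0, 0], 0]
    - [40, [0, 0, 0], 0]
    - [40, [0, 0, 0], 0]

```text
t: 4.47
eef_pos: [0.4868, -0.1697, 0.0528]
ee_rot: [3.139, 0.001, 1.57]
wrist_force: [-0.0, 0.2, 6.5]
width: 0.0469
finger_force: 41.0
```

Call:
arm_command:
  targets:
    - [40, [0, 0, 0], 0]
    - [40, [0, 0, 0.1], 0]
    - [40, [0, 0, 0.1], 0]
    - [40, [0, 0, 0.2], 0]
    - [40, [0, 0, 0.3], 0]

```text
t: 4.88
eef_pos: [0.485, -0.1694, 0.0689]
ee_rot: [-3.14, -0.0, 1.57]
wrist_force: [0.6, 0.3, -2.5]
width: 0.0469
finger_force: 41.4
```

Call:
arm_command:
  targets:
    - [40, [0, 0, 0.8], 0]
    - [40, [0, 0, 1], 0]
    - [40, [0, 0, 1], 0]
    - [40, [0, 0, 0.8], 0]
    - [40, [0.6, 0.6, 0.2], 0]

```text
t: 5.3
eef_pos: [0.4983, -0.1591, 0.1673]
ee_rot: [3.141, 0.004, 1.563]
wrist_force: [-0.3, -0.4, -2.6]
width: 0.0468
finger_force: 41.8
```

Call:
arm_command:
  targets:
    - [40, [0.9, 0.9, 0], 0]
    - [40, [0.9, 0.9, 0], 0]
    - [40, [0.9, 0.9, 0], 0]
    - [40, [0.9, 0.9, 0], 0]
    - [40, [0.9, 0.9, 0], 0]

```text
t: 5.72
eef_pos: [0.6135, -0.0408, 0.1644]
ee_rot: [-3.141, -0.0, 1.57]
wrist_force: [0.2, -0.8, -2.9]
width: 0.0466
finger_force: 41.8
```

Call:
arm_command:
  targets:
    - [40, [0.7, 0.9, 0], 0]
    - [40, [0.3, 0.5, 0], 0]
    - [40, [0.4, 0.38, 0], 0]
    - [40, [0, 0, 0], 0]
    - [40, [0, 0, 0], 0]

```text
t: 6.13
eef_pos: [0.6471, 0.0021, 0.1637]
ee_rot: [-3.14, 0.001, 1.571]
wrist_force: [-0.7, -0.2, -2.6]
width: 0.0465
finger_force: 41.9
```

Run:
```python
from h import *
t=viewer.snapshot("scene");s=viewer.snapshot("top")
cv2.imwrite("pics/a2.png",np.hstack([cv2.resize(t["img"][130:255,180:320],None,fx=4,fy=4,interpolation=2)[:, :400],cv2.resize(s["img"][100:225,190:290],(400,500),interpolation=2)]))
p=sensors.sense();print(p["eef_pos"],p["wrist_force"])
for z in(.084,):print((proj(t,[.6495,.0027,z])-[180,130])*4)
e=p["eef_pos"];b=e-np.array([0,0,.048]);print("expected bottom",(proj(t,b)-[180,130])*4)
```

```text
[6.46633324e-01 1.59006458e-04 1.63811804e-01] [-0.18840787 -0.60066494 -2.69760877]
[265.76515941 286.7586355 ]
expected bottom [266.87724488 247.25340477]
```

View pics/a2.png

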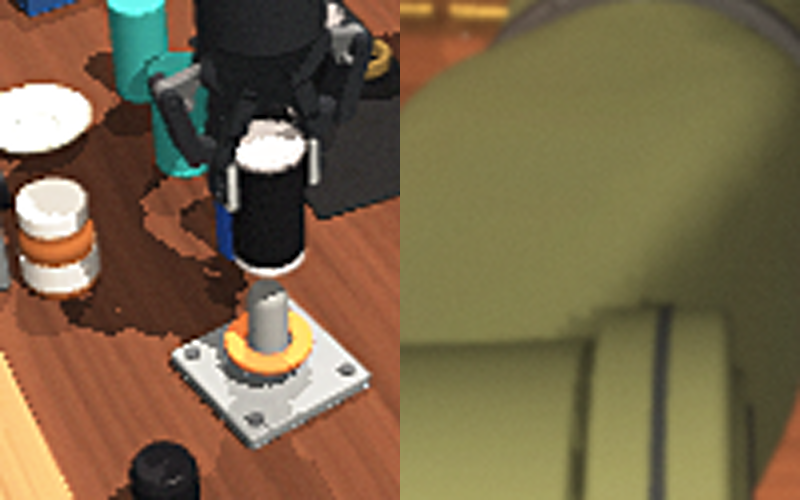

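The scene view shows the sleeve held upright, its mouth centred around u≈269 above the pin at u≈268, and the collar at the top of its travel. I'll descend gently.

Call:
arm_command:
  targets:
    - [40, [0, 0, -0.4], 0]
    - [40, [0, 0, -0.4], 0]
    - [40, [0, 0, -0.2], 0]
    - [40, [0, 0, 0], 0]
    - [40, [0, 0, 0], 0]

```text
t: 6.65
eef_pos: [0.6474, 0.0022, 0.1379]
ee_rot: [-3.14, 0.0, 1.57]
wrist_force: [0.0, 0.7, -0.9]
width: 0.0467
finger_force: 41.9
```

Call:
arm_command:
  targets:
    - [40, [0, 0, -0.1], 0]
    - [40, [0, 0, -0.1], 0]
    - [40, [0, 0, -0.1], 0]
    - [40, [0, 0, -0.1], 0]
    - [40, [0, 0, 0], 0]

```text
t: 7.07
eef_pos: [0.6477, 0.0025, 0.1283]
ee_rot: [-3.141, 0.0, 1.57]
wrist_force: [-0.4, -0.2, -3.0]
width: 0.0465
finger_force: 41.9
```

Call:
arm_command:
  targets:
    - [40, [0, 0, -0.08], 0]
    - [40, [0, 0, -0.08], 0]
    - [40, [0, 0, -0.08], 0]
    - [40, [0, 0, -0.08], 0]
    - [40, [0, 0, -0.08], 0]

```text
t: 7.48
eef_pos: [0.6482, 0.0025, 0.1187]
ee_rot: [3.141, -0.0, 1.57]
wrist_force: [0.0, -0.1, -1.3]
width: 0.0465
finger_force: 41.9
```

Call:
arm_command:
  targets:
    - [40, [0, 0, -0.14], 0]
    - [40, [0, 0, -0.14], 0]
    - [40, [0, 0, -0.14], 0]
    - [40, [0, 0, -0.12], 0]
    - [40, [0, 0, -0.1], 0]

```text
t: 7.9
eef_pos: [0.6482, 0.0025, 0.1024]
ee_rot: [3.141, -0.0, 1.57]
wrist_force: [0.2, 0.1, -1.8]
width: 0.0466
finger_force: 41.9
```

Call:
arm_command:
  targets:
    - [40, [0, 0, -0.04], 0]
    - [40, [0, 0, -0.04], 0]
    - [40, [0, 0, -0.04], 0]
    - [40, [0, 0, -0.04], 0]
    - [40, [0, 0, -0.04], 0]

```text
t: 8.32
eef_pos: [0.6482, 0.0024, 0.0979]
ee_rot: [3.141, 0.0, 1.57]
wrist_force: [1.3, -0.1, -1.3]
width: 0.0465
finger_force: 41.9
```

Call:
arm_command:
  targets:
    - [40, [0, 0, -0.05], 0]
    - [40, [0, 0, -0.05], 0]
    - [40, [0, 0, -0.05], 0]
    - [40, [0, 0, -0.04], 0]
    - [40, [0, 0, -0.04], 0]

```text
t: 8.73
eef_pos: [0.6481, 0.0025, 0.092]
ee_rot: [3.141, -0.0, 1.57]
wrist_force: [-0.2, 0.3, -2.8]
width: 0.0463
finger_force: 41.9
```

Call:
arm_command:
  targets:
    - [40, [0, 0, -0.04], 0]
    - [40, [0, 0, -0.04], 0]
    - [40, [0, 0, -0.04], 0]

```text
t: 8.98
eef_pos: [0.6481, 0.0025, 0.089]
ee_rot: [3.141, -0.0, 1.57]
wrist_force: [0.2, -0.6, -1.5]
width: 0.0463
finger_force: 41.9
```

Call:
arm_command:
  targets:
    - [40, [0, 0, -0.04], 0]
    - [40, [0, 0, -0.04], 0]

```text
t: 9.15
eef_pos: [0.6481, 0.0025, 0.0871]
ee_rot: [3.141, -0.0, 1.57]
wrist_force: [-0.9, 0.7, 4.3]
width: 0.0468
finger_force: 42.3
```

Call:
arm_command:
  targets:
    - [40, [0, 0, -0.04], 0]
    - [40, [0, 0, -0.04], 0]

```text
t: 9.32
eef_pos: [0.6482, 0.0025, 0.0856]
ee_rot: [3.141, -0.0, 1.57]
wrist_force: [-0.5, 0.5, 4.4]
width: 0.0466
finger_force: 42.3
```

Collar contact came at TCP z≈0.088, so a wrong sleeve would stop at about 0.084.

Call:
arm_command:
  targets:
    - [40, [0, 0, -0.03], 0]
    - [40, [0, 0, -0.03], 0]

```text
t: 9.48
eef_pos: [0.6482, 0.0025, 0.0839]
ee_rot: [3.141, -0.0, 1.57]
wrist_force: [-1.1, 0.2, 3.7]
width: 0.0463
finger_force: 42.3
```

Call:
arm_command:
  targets:
    - [40, [0, 0, -0.03], 0]
    - [40, [0, 0, -0.03], 0]

```text
t: 9.65
eef_pos: [0.6482, 0.0024, 0.0822]
ee_rot: [3.141, -0.0, 1.57]
wrist_force: [-0.8, 0.5, 4.7]
width: 0.0467
finger_force: 42.3
```

Call:
arm_command:
  targets:
    - [40, [0, 0, -0.03], 0]
    - [40, [0, 0, -0.03], 0]
    - [40, [0, 0, -0.03], 0]

```text
t: 9.9
eef_pos: [0.6482, 0.0024, 0.0798]
ee_rot: [3.141, -0.0, 1.57]
wrist_force: [-0.2, 1.2, 4.2]
width: 0.0466
finger_force: 42.3
```

Call:
arm_command:
  targets:
    - [40, [0, 0, -0.03], 0]
    - [40, [0, 0, -0.03], 0]
    - [40, [0, 0, -0.03], 0]

```text
t: 10.15
eef_pos: [0.6482, 0.0025, 0.0775]
ee_rot: [3.141, -0.0, 1.57]
wrist_force: [0.0, 0.7, 3.8]
width: 0.0463
finger_force: 42.3
```

It's past the hard-stop depth with no rise in force, so this sleeve fits. Continuing to home.

Call:
arm_command:
  targets:
    - [40, [0, 0, -0.05], 0]
    - [40, [0, 0, -0.05], 0]
    - [40, [0, 0, -0.05], 0]
    - [40, [0, 0, -0.05], 0]
    - [40, [0, 0, -0.04], 0]

```text
t: 10.57
eef_pos: [0.6482, 0.0024, 0.0714]
ee_rot: [3.141, -0.0, 1.57]
wrist_force: [-0.0, -0.7, 4.7]
width: 0.0466
finger_force: 42.3
```

Call:
arm_command:
  targets:
    - [40, [0, 0, -0.03], 0]
    - [40, [0, 0, -0.03], 0]
    - [40, [0, 0, -0.03], 0]

```text
t: 10.82
eef_pos: [0.6482, 0.0025, 0.0693]
ee_rot: [3.141, -0.0, 1.57]
wrist_force: [0.4, 0.7, 4.4]
width: 0.0462
finger_force: 42.3
```

Call:
arm_command:
  targets:
    - [40, [0, 0, -0.03], 0]
    - [40, [0, 0, -0.03], 0]

```text
t: 10.98
eef_pos: [0.6482, 0.0025, 0.0687]
ee_rot: [3.141, -0.0, 1.57]
wrist_force: [-3.0, 1.0, 16.2]
width: 0.0461
finger_force: 43.1
```

Firm bottoming at 0.0687 with 16 N. One slight press, then release and retreat.

Call:
arm_command:
  targets:
    - [40, [0, 0, -0.02], 0]
    - [40, [0, 0, 0], 0]

```text
t: 11.15
eef_pos: [0.6483, 0.0025, 0.0687]
ee_rot: [3.141, -0.0, 1.57]
wrist_force: [-2.8, 1.1, 14.1]
width: 0.047
finger_force: 42.9
```

Call:
arm_command:
  targets:
    - [70, [0, 0, 0], 0]
    - [70, [0, 0, 0], 0]
    - [70, [0, 0, 0], 0]
    - [70, [0, 0, 0.2], 0]
    - [70, [0, 0, 0.6], 0]

```text
t: 11.57
eef_pos: [0.646, 0.0024, 0.0852]
ee_rot: [-3.136, 0.0, 1.57]
wrist_force: [-0.5, -0.1, -0.0]
width: 0.07
finger_force: 0.0
```

Call:
arm_command:
  targets:
    - [75, [0, 0, 1], 0]
    - [75, [0, 0, 1], 0]
    - [75, [0, 0, 0.6], 0]
    - [75, [-0.8, -0.9, 0], 0]
    - [75, [-0.8, -0.9, 0], 0]

```text
t: 11.98
eef_pos: [0.6095, -0.0409, 0.1536]
ee_rot: [3.137, -0.001, 1.574]
wrist_force: [-1.2, -0.6, -0.7]
width: 0.0745
finger_force: 0.0
```

Run:
```python
from h import *
t=viewer.snapshot("scene");np.save("pics/s3.npy",t,allow_pickle=True)
cv2.imwrite("pics/a3.png",cv2.resize(t["img"][70:250,180:340],None,fx=3.3,fy=3.3,interpolation=2))
print(sensors.sense()["eef_pos"])
m=(t["img"].min(2)>165).astype(np.uint8)
n,l,st,c=cv2.connectedComponentsWithStats(m)
for i in range(1,n):
    if 40<st[i,4]<250 and 200<c[i][0]<300 and 100<c[i][1]<230: print(c[i].round(1),st[i])
print(proj(t,[.6482,.0025,.11]),proj(t,[.6482,.0025,.126]))
```

```text
[ 0.60241307 -0.05014603  0.15277271]
[246.7 194.7] [238 189  18  13 189]
[246.61450163 194.20623894] [246.46190184 189.59947658]
```

View pics/a3.png

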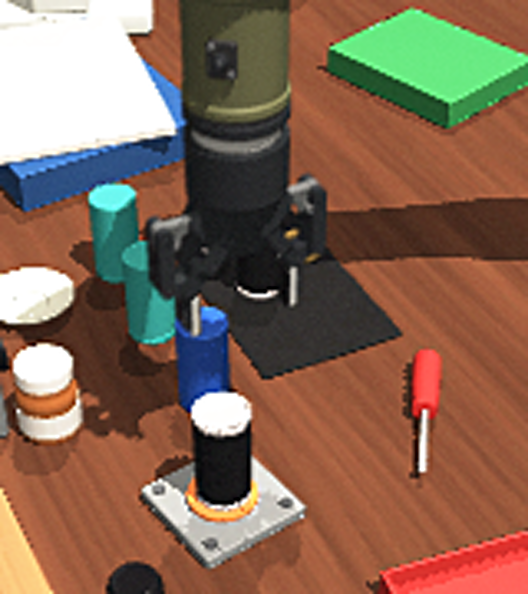

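The sleeve stands home on the gauge with its top at (222,412) in the crop, where I predicted it, and the orange collar is right down. The others look undisturbed. On to sleeve 2.

Call:
arm_command:
  targets:
    - [75, [-0.6, -1, 0], 0]
    - [75, [-0.6, -1, 0], 0]
    - [75, [-0.6, -1, 0], 0]
    - [75, [-0.6, -1, 0], 0]
    - [75, [-0.6, -1, 0], 0]

```text
t: 12.45
eef_pos: [0.5322, -0.1687, 0.1523]
ee_rot: [-3.141, 0.0, 1.57]
wrist_force: [0.5, -0.6, 1.1]
width: 0.0752
finger_force: 0.0
```

Call:
arm_command:
  targets:
    - [75, [-0.6, -1, 0], 0]
    - [75, [-0.6, -1, 0], 0]
    - [75, [-0.6, -1, 0], 0]
    - [75, [-0.12, -0.5, 0], 0]
    - [75, [0, 0, 0], 0]

```text
t: 12.87
eef_pos: [0.4827, -0.2599, 0.1524]
ee_rot: [-3.14, 0.003, 1.563]
wrist_force: [0.5, -0.5, 0.9]
width: 0.0752
finger_force: 0.0
```

Call:
arm_command:
  targets:
    - [75, [0, 0, 0], 0]
    - [75, [0, 0, -0.3], 0]

```text
t: 13.03
eef_pos: [0.4867, -0.2541, 0.1456]
ee_rot: [3.139, -0.0, 1.572]
wrist_force: [0.8, 1.0, 0.4]
width: 0.0751
finger_force: 0.0
```

Call:
arm_command:
  targets:
    - [75, [0, 0, -0.9], 0]
    - [75, [0, 0, -0.9], 0]
    - [75, [0, 0, -0.9], 0]
    - [75, [0, 0, -0.7], 0]
    - [75, [0, 0, -0.4], 0]

```text
t: 13.45
eef_pos: [0.4849, -0.2523, 0.0473]
ee_rot: [-3.139, -0.003, 1.574]
wrist_force: [0.2, -0.1, 0.1]
width: 0.075
finger_force: 0.0
```

Call:
arm_command:
  targets:
    - [75, [0, 0, 0], 0]
    - [46, [0, 0, 0], 0]
    - [40, [0, 0, 0], 0]
    - [40, [0, 0, 0], 0]
    - [40, [0, 0, 0], 0]

```text
t: 13.87
eef_pos: [0.4861, -0.2552, 0.051]
ee_rot: [3.139, 0.001, 1.571]
wrist_force: [0.6, 0.6, 3.4]
width: 0.0459
finger_force: 41.5
```

Call:
arm_command:
  targets:
    - [40, [0, 0, 0], 0]
    - [40, [0, 0, 0.2], 0]
    - [40, [0, 0, 0.8], 0]
    - [40, [0, 0, 1], 0]
    - [40, [0, 0, 1], 0]

```text
t: 14.28
eef_pos: [0.4839, -0.2549, 0.1253]
ee_rot: [-3.139, -0.001, 1.57]
wrist_force: [0.3, -0.8, -1.7]
width: 0.046
finger_force: 41.7
```

Call:
arm_command:
  targets:
    - [40, [0, 0, 1], 0]
    - [40, [0, 0, 0.4], 0]

```text
t: 14.45
eef_pos: [0.486, -0.2559, 0.1628]
ee_rot: [3.138, 0.002, 1.57]
wrist_force: [-0.2, -0.1, -2.5]
width: 0.0462
finger_force: 41.9
```

Call:
arm_command:
  targets:
    - [40, [0, 0.6, 0], 0]
    - [40, [0.1, 1, 0], 0]
    - [40, [0.1, 1, 0], 0]
    - [40, [0.1, 1, 0], 0]
    - [40, [0.1, 1, 0], 0]

```text
t: 14.87
eef_pos: [0.4943, -0.139, 0.1593]
ee_rot: [-3.14, -0.0, 1.57]
wrist_force: [1.0, 0.7, -2.2]
width: 0.0461
finger_force: 41.8
```

Call:
arm_command:
  targets:
    - [40, [0.1, 1, 0], 0]
    - [40, [0.1, 1, 0], 0]
    - [40, [0.1, 1, 0], 0]
    - [40, [0.1, 1, 0], 0]
    - [40, [0.1, 1, 0], 0]

```text
t: 15.28
eef_pos: [0.5069, -0.014, 0.1592]
ee_rot: [-3.14, 0.0, 1.57]
wrist_force: [1.2, -0.2, -1.8]
width: 0.0464
finger_force: 41.8
```

Call:
arm_command:
  targets:
    - [40, [0.1, 1, 0], 0]
    - [40, [0.1, 1, 0], 0]
    - [40, [0.1, 1, 0], 0]
    - [40, [0.1, 1, 0], 0]
    - [40, [0.1, 1, 0], 0]

```text
t: 15.7
eef_pos: [0.5193, 0.1109, 0.1591]
ee_rot: [-3.14, 0.001, 1.57]
wrist_force: [0.6, -0.1, -2.6]
width: 0.0462
finger_force: 41.8
```

Call:
arm_command:
  targets:
    - [40, [0.1, 1, 0], 0]
    - [40, [0.1, 1, 0], 0]
    - [40, [0, 1, 0], 0]
    - [40, [0, 1, 0], 0]
    - [40, [0, 1, 0], 0]

```text
t: 16.12
eef_pos: [0.5242, 0.2357, 0.159]
ee_rot: [-3.14, 0.001, 1.57]
wrist_force: [0.6, 1.1, -2.4]
width: 0.0459
finger_force: 41.8
```

Call:
arm_command:
  targets:
    - [40, [0, 1, 0], 0]
    - [40, [0, 1, 0], 0]
    - [40, [0, 1, 0], 0]
    - [40, [0, 0.6, 0], 0]
    - [40, [0, 0, 0], 0]

```text
t: 16.53
eef_pos: [0.5234, 0.33, 0.1589]
ee_rot: [-3.14, -0.003, 1.576]
wrist_force: [-0.1, 0.7, -1.9]
width: 0.0461
finger_force: 41.8
```

Call:
arm_command:
  targets:
    - [40, [0, 0, -0.8], 0]
    - [40, [0, 0, -0.9], 0]
    - [40, [0, 0, -0.9], 0]
    - [40, [0, 0, -0.7], 0]
    - [40, [0, 0, -0.4], 0]

```text
t: 16.95
eef_pos: [0.5238, 0.3222, 0.0648]
ee_rot: [-3.138, 0.004, 1.569]
wrist_force: [-0.3, -0.9, -2.2]
width: 0.0458
finger_force: 41.8
```

Call:
arm_command:
  targets:
    - [40, [0, 0, -0.1], 0]
    - [40, [0, 0, 0], 0]
    - [40, [0, 0, -0.04], 0]
    - [40, [0, 0, -0.04], 0]
    - [40, [0, 0, -0.04], 0]

```text
t: 17.37
eef_pos: [0.5258, 0.3253, 0.0629]
ee_rot: [3.14, -0.001, 1.57]
wrist_force: [1.2, 0.1, -2.6]
width: 0.0462
finger_force: 41.8
```

Call:
arm_command:
  targets:
    - [40, [0, 0, -0.07], 0]
    - [40, [0, 0, -0.07], 0]
    - [40, [0, 0, -0.06], 0]
    - [40, [0, 0, -0.05], 0]
    - [40, [0, 0, -0.05], 0]

```text
t: 17.78
eef_pos: [0.525, 0.3249, 0.0542]
ee_rot: [3.142, 0.0, 1.57]
wrist_force: [-0.4, -0.3, -1.3]
width: 0.0458
finger_force: 41.8
```

Call:
arm_command:
  targets:
    - [40, [0, 0, -0.04], 0]
    - [40, [0, 0, -0.04], 0]

```text
t: 17.95
eef_pos: [0.5251, 0.3249, 0.0522]
ee_rot: [3.142, 0.0, 1.57]
wrist_force: [-0.0, -0.7, -0.6]
width: 0.0459
finger_force: 41.8
```

Call:
arm_command:
  targets:
    - [40, [0, 0, -0.04], 0]
    - [40, [0, 0, -0.04], 0]

```text
t: 18.12
eef_pos: [0.5251, 0.325, 0.0509]
ee_rot: [-3.142, -0.0, 1.57]
wrist_force: [-3.4, -0.8, 12.0]
width: 0.0459
finger_force: 42.7
```

Call:
arm_command:
  targets:
    - [40, [0, 0, 0], 0]
    - [40, [0, 0, 0], 0]

```text
t: 18.28
eef_pos: [0.5251, 0.325, 0.051]
ee_rot: [3.141, -0.0, 1.57]
wrist_force: [-1.1, -1.2, 4.7]
width: 0.0461
finger_force: 42.3
```

Standing on the tray floor. Release, and on to sleeve 3.

Call:
arm_command:
  targets:
    - [70, [0, 0, 0], 0]
    - [70, [0, 0, 0], 0]
    - [70, [0, 0, 0], 0]
    - [70, [0, 0, 0.2], 0]
    - [70, [0, 0, 0.6], 0]

```text
t: 18.7
eef_pos: [0.5237, 0.3242, 0.0688]
ee_rot: [-3.138, 0.002, 1.57]
wrist_force: [0.7, 0.4, 0.8]
width: 0.0701
finger_force: 0.0
```

Call:
arm_command:
  targets:
    - [75, [0, 0, 1], 0]
    - [75, [0, 0, 1], 0]
    - [75, [0, 0, 1], 0]
    - [75, [0, -0.5, 0.5], 0]
    - [75, [0, -1, 0], 0]

```text
t: 19.12
eef_pos: [0.5265, 0.2915, 0.161]
ee_rot: [3.135, -0.006, 1.576]
wrist_force: [0.3, -0.8, -0.9]
width: 0.0747
finger_force: 0.0
```

Call:
arm_command:
  targets:
    - [75, [-0.1, -1, 0], 0]
    - [75, [-0.1, -1, 0], 0]
    - [75, [-0.1, -1, 0], 0]
    - [75, [-0.1, -1, 0], 0]
    - [75, [-0.1, -1, 0], 0]

```text
t: 19.53
eef_pos: [0.5119, 0.16, 0.1577]
ee_rot: [-3.141, 0.001, 1.57]
wrist_force: [0.6, 0.3, 0.0]
width: 0.075
finger_force: 0.0
```

Call:
arm_command:
  targets:
    - [75, [-0.1, -1, 0], 0]
    - [75, [-0.1, -1, 0], 0]
    - [75, [-0.1, -1, 0], 0]
    - [75, [-0.1, -1, 0], 0]
    - [75, [-0.1, -1, 0], 0]

```text
t: 19.95
eef_pos: [0.4991, 0.0351, 0.1577]
ee_rot: [-3.141, 0.001, 1.57]
wrist_force: [0.2, -0.4, 0.1]
width: 0.075
finger_force: 0.0
```

Call:
arm_command:
  targets:
    - [75, [-0.1, -1, 0], 0]
    - [75, [-0.1, -1, 0], 0]
    - [75, [-0.06, -1, 0], 0]
    - [75, [0, -1, 0], 0]
    - [75, [0, -1, 0], 0]

```text
t: 20.37
eef_pos: [0.4924, -0.0897, 0.1577]
ee_rot: [-3.141, 0.0, 1.57]
wrist_force: [0.4, 0.6, -0.6]
width: 0.0751
finger_force: 0.0
```

Call:
arm_command:
  targets:
    - [75, [0, -1, 0], 0]
    - [75, [0, -1, 0], 0]
    - [75, [0, -1, 0], 0]
    - [75, [0, -1, 0], 0]
    - [75, [0, -1, 0], 0]

```text
t: 20.78
eef_pos: [0.4922, -0.2145, 0.1576]
ee_rot: [-3.141, 0.0, 1.569]
wrist_force: [0.7, -0.1, 0.2]
width: 0.0751
finger_force: 0.0
```

Call:
arm_command:
  targets:
    - [75, [0, -1, 0], 0]
    - [75, [0, -1, 0], 0]
    - [75, [0, -1, 0], 0]
    - [75, [0, -1, 0], 0]
    - [75, [0, -0.8, 0], 0]

```text
t: 21.2
eef_pos: [0.4917, -0.3356, 0.1575]
ee_rot: [-3.14, 0.001, 1.568]
wrist_force: [0.3, 0.4, 0.3]
width: 0.0748
finger_force: 0.0
```

Call:
arm_command:
  targets:
    - [75, [0, -0.5, 0], 0]
    - [75, [0, 0, 0], 0]
    - [75, [0, 0, 0], 0]
    - [75, [0, 0, 0], 0]

```text
t: 21.53
eef_pos: [0.4936, -0.343, 0.1576]
ee_rot: [-3.141, -0.002, 1.572]
wrist_force: [0.6, 0.8, 0.2]
width: 0.0747
finger_force: 0.0
```

Call:
arm_command:
  targets:
    - [75, [0, -0.06, -0.9], 0]
    - [75, [0, 0, -0.9], 0]
    - [75, [0, 0, -0.9], 0]
    - [75, [0, 0, -0.9], 0]
    - [75, [0, 0, -0.7], 0]

```text
t: 21.95
eef_pos: [0.4937, -0.3437, 0.0488]
ee_rot: [-3.14, -0.002, 1.573]
wrist_force: [-0.1, -0.9, -0.7]
width: 0.0749
finger_force: 0.0
```

Call:
arm_command:
  targets:
    - [75, [0, 0, 0], 0]
    - [46, [0, 0, 0], 0]
    - [40, [0, 0, 0], 0]
    - [40, [0, 0, 0], 0]
    - [40, [0, 0, 0], 0]

```text
t: 22.37
eef_pos: [0.4948, -0.3466, 0.0519]
ee_rot: [3.139, 0.001, 1.571]
wrist_force: [0.3, 0.7, 3.1]
width: 0.047
finger_force: 41.5
```

Call:
arm_command:
  targets:
    - [40, [0, 0, 0], 0]
    - [40, [0, 0, 0.2], 0]
    - [40, [0, 0, 0.8], 0]
    - [40, [0, 0, 1], 0]
    - [40, [0, 0, 1], 0]

```text
t: 22.78
eef_pos: [0.4925, -0.3463, 0.1258]
ee_rot: [-3.139, -0.001, 1.57]
wrist_force: [0.7, -0.9, -1.9]
width: 0.0467
finger_force: 41.6
```

Call:
arm_command:
  targets:
    - [40, [0, 0, 1], 0]
    - [40, [0, 0.4, 0.4], 0]
    - [40, [0, 1, 0], 0]
    - [40, [0, 1, 0], 0]
    - [40, [0, 1, 0], 0]

```text
t: 23.2
eef_pos: [0.4928, -0.2598, 0.1601]
ee_rot: [-3.141, -0.001, 1.57]
wrist_force: [1.2, -0.0, -2.0]
width: 0.0469
finger_force: 41.6
```

Call:
arm_command:
  targets:
    - [40, [0.1, 1, 0], 0]
    - [40, [0.1, 1, 0], 0]
    - [40, [0.1, 1, 0], 0]
    - [40, [0.1, 1, 0], 0]
    - [40, [0.1, 1, 0], 0]

```text
t: 23.62
eef_pos: [0.505, -0.1345, 0.1598]
ee_rot: [-3.14, -0.001, 1.571]
wrist_force: [0.4, 0.8, -1.6]
width: 0.0465
finger_force: 41.6
```

Call:
arm_command:
  targets:
    - [40, [0.1, 1, 0], 0]
    - [40, [0.1, 1, 0], 0]
    - [40, [0, 1, 0], 0]
    - [40, [0, 1, 0], 0]
    - [40, [0, 1, 0], 0]

```text
t: 24.03
eef_pos: [0.5098, -0.0097, 0.1598]
ee_rot: [-3.14, -0.0, 1.571]
wrist_force: [0.6, -0.1, -1.3]
width: 0.0468
finger_force: 41.6
```

Call:
arm_command:
  targets:
    - [40, [0, 1, 0], 0]
    - [40, [0, 1, 0], 0]
    - [40, [0, 1, 0], 0]
    - [40, [0, 1, 0], 0]
    - [40, [0, 1, 0], 0]

```text
t: 24.45
eef_pos: [0.5097, 0.115, 0.1598]
ee_rot: [-3.14, 0.0, 1.571]
wrist_force: [0.9, 0.1, -1.7]
width: 0.047
finger_force: 41.6
```

Call:
arm_command:
  targets:
    - [40, [0, 1, 0], 0]
    - [40, [0, 1, 0], 0]
    - [40, [0, 1, 0], 0]
    - [40, [0, 0.8, 0], 0]
    - [40, [0, 0, 0], 0]

```text
t: 24.87
eef_pos: [0.5092, 0.2153, 0.1596]
ee_rot: [-3.141, -0.004, 1.578]
wrist_force: [-0.2, 0.6, -0.8]
width: 0.0467
finger_force: 41.6
```

Call:
arm_command:
  targets:
    - [40, [0, 0, -0.8], 0]
    - [40, [0, 0, -0.9], 0]
    - [40, [0, 0, -0.9], 0]
    - [40, [0, 0, -0.7], 0]
    - [40, [0, 0, -0.4], 0]

```text
t: 25.28
eef_pos: [0.5089, 0.2078, 0.0655]
ee_rot: [-3.138, 0.002, 1.57]
wrist_force: [0.2, -1.0, -1.6]
width: 0.0465
finger_force: 41.6
```

Call:
arm_command:
  targets:
    - [40, [0, 0, -0.1], 0]
    - [40, [0, 0, 0], 0]
    - [40, [0, 0, -0.06], 0]
    - [40, [0, 0, -0.06], 0]
    - [40, [0, 0, -0.06], 0]

```text
t: 25.7
eef_pos: [0.5117, 0.2087, 0.0617]
ee_rot: [3.14, -0.001, 1.57]
wrist_force: [-0.2, 0.2, -2.0]
width: 0.0467
finger_force: 41.6
```

Call:
arm_command:
  targets:
    - [40, [0, 0, -0.07], 0]
    - [40, [0, 0, -0.07], 0]
    - [40, [0, 0, -0.07], 0]
    - [40, [0, 0, -0.05], 0]
    - [40, [0, 0, -0.04], 0]

```text
t: 26.12
eef_pos: [0.511, 0.2084, 0.0531]
ee_rot: [-3.142, 0.0, 1.57]
wrist_force: [0.6, -0.4, -1.9]
width: 0.0469
finger_force: 41.6
```

Call:
arm_command:
  targets:
    - [40, [0, 0, -0.04], 0]
    - [40, [0, 0, -0.04], 0]

```text
t: 26.28
eef_pos: [0.5111, 0.2085, 0.0517]
ee_rot: [3.142, -0.0, 1.57]
wrist_force: [-2.3, -0.4, 14.1]
width: 0.0468
finger_force: 42.7
```

Call:
arm_command:
  targets:
    - [70, [0, 0, 0], 0]
    - [70, [0, 0, 0], 0]
    - [70, [0, 0, 0], 0]
    - [70, [0, 0, 0.2], 0]
    - [70, [0, 0, 0.6], 0]

```text
t: 26.7
eef_pos: [0.5098, 0.208, 0.0703]
ee_rot: [-3.138, 0.001, 1.57]
wrist_force: [0.1, 0.1, -0.8]
width: 0.0704
finger_force: 0.0
```

Call:
arm_command:
  targets:
    - [75, [0, 0, 1], 0]
    - [75, [0, 0, 1], 0]
    - [75, [0, 0, 1], 0]
    - [75, [0, 0, 1], 0]
    - [75, [0, 0, 1], 0]

```text
t: 27.12
eef_pos: [0.5109, 0.2083, 0.1979]
ee_rot: [3.141, -0.0, 1.57]
wrist_force: [0.7, 0.7, 0.7]
width: 0.0753
finger_force: 0.0
```

Call:
arm_command:
  targets:
    - [75, [-0.5, -1, 0], 0]
    - [75, [-0.5, -1, 0], 0]
    - [75, [-0.5, -1, 0], 0]
    - [75, [0, -1, 0], 0]
    - [75, [0, 0, 0], 0]

```text
t: 27.53
eef_pos: [0.4724, 0.1023, 0.197]
ee_rot: [-3.141, 0.004, 1.563]
wrist_force: [0.3, -0.4, 0.6]
width: 0.0751
finger_force: 0.0
```

Run:
```python
from h import *
t=viewer.snapshot("scene")
cv2.imwrite("pics/a4.png",cv2.resize(t["img"],(800,600),interpolation=2))
m=(t["img"].min(2)>165).astype(np.uint8);n,l,st,c=cv2.connectedComponentsWithStats(m)
for X in([.6482,.0025,.11],[.525,.325,.094],[.511,.2085,.094]):
    p=proj(t,X);print(p.round(1),[ (c[i].round(1),st[i,4]) for i in range(1,n) if np.hypot(*(c[i]-p))<8 and st[i,4]>40])
```

```text
[246.6 194.2] [(array([246.6, 194.7]), np.int32(191))]
[362.1 272.2] [(array([362.2, 272.8]), np.int32(316))]
[336.2 233.8] [(array([336.6, 234.4]), np.int32(239))]
```

View pics/a4.png

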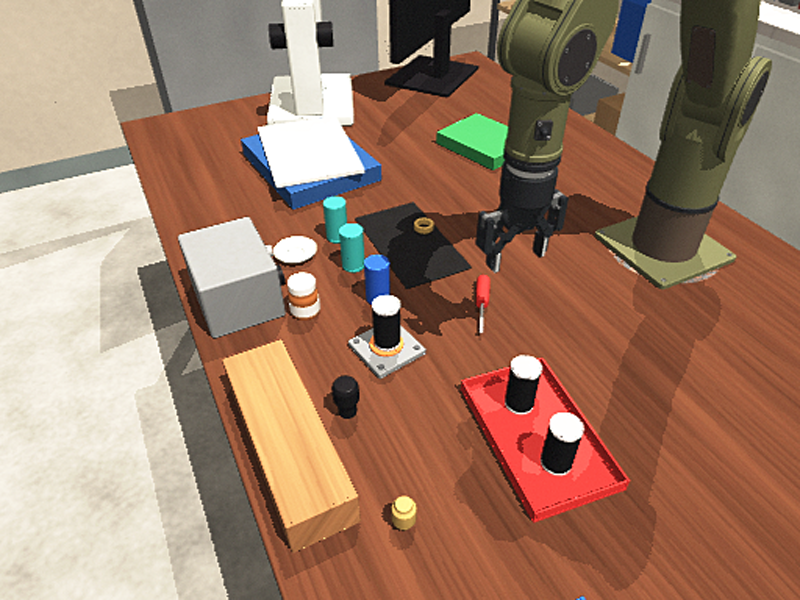

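The fitting sleeve is home on the gauge at (386,320), and the other two stand upright in the tray at (524,385) and (562,445). The bystanders haven't moved and the robot is clear. Handing in.

```bash
python3 -c "
from h import *
print(job.finish_job())"
```

```text
the job is handed in; nothing more can be done
None
```

The first sleeve I tried fits: it is pressed fully home on the gauge with the collar right down, the other two stand upright in the red tray without being tried on the gauge, nothing else was moved, and the job was handed in at about 28 s.

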